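# Lock the bottle case with its swing strap

## Robot

A 6-joint arm with a two-finger parallel gripper is mounted at the origin on the work surface. World frame = base frame: x ahead of the robot, y to its left, z up, the work surface at z = 0. Lengths are in mm, angles in rad, forces in N, time in s.
With the tool pointing down it reaches from about 200 to 875 mm from the base axis. Payload 3.4 kg.
Tool frame: the origin (TCP) lies on the centre line of the jaws, within the pads' length; the fingertips stand 25 mm ahead of it and the grasp point (between the pads) lies 6 mm ahead of it; z points along the fingers, y is the direction in which the jaws open and shut (so a half turn about z gives the same grasp; the last joint's range is limited). The gripper opens to 94 mm and grips with 3 to 60 N. Pads are 16 mm wide; open, the fingers measure 119 mm over their backs; the gripper's body (75 mm by 177 mm) begins 78 mm behind the grasp point.
Start: joints at [1.028, 0.276, 1.505, -0, 1.361, -0.121], TCP at [235.427, 524.63, 230.493] pointing down, gripper open.
Joint ranges: [-2.89, 2.89], [-0.75, 2.08], [0.22, 2.7], [-1.18, 4.32], [0.11, 2.71], [-2.7, 2.7]. Speed limits (rad/s): [2.57, 2.57, 3.14, 3.14, 3.14, 3.14].

## Interface

Orientations are given as a unit quaternion [w, x, y, z].
In Python, from rig import manip, hand, optics, spotter, monitor gives the robot as it stands. The module is installed in compiled form; this text tells all that it offers. Calls block until the motion is done:
- manip.movep(position, orientation): joint-space move of the TCP to a pose.
- manip.servo_line(position, rot=None, max_speed=150): straight line of the TCP; rot=None keeps the orientation; max_speed is the mean speed in mm/s.
- manip.goto_joints(angles): joint-space move.
- hand.ungrasp() and hand.close_gripper(grasp_force=None): open the fingers fully, or close them until they stop; grasp_force is the grip in N (None keeps the last).
- manip.sleep(seconds).
- manip.solve_ik(position, orientation): joint angles nearest the present ones, or None.
- optics.get_image(name): name is "scene" or "top"; returns a dict with "frame" (480x640x3 uint8, red, green, blue), "K" (3x3 intrinsics, pixels), "extrinsics" (4x4, takes a point from camera to world coordinates). Camera axes: x right, y down, z forward; pixel columns grow to the right and rows downward; lengths in mm; the calibration is good to about 2 mm. A picture is of the moment at which its call begins. There is no depth.
A pose or a line that the arm cannot do raises manip.IKError and nothing moves.
- manip.job_done(): hands the job in, once; it reports no verdict.
Trained networks look in the newest picture that a camera, given by its name, has taken for a name from the list of things; names that differ only in an ending like _2 or _b are one class to them, and where a whole thing is asked for, a point or a joint stands for the part that bears it (a point fixed in the world has none). Each returns a list of dicts, best first, with "confidence" (0 to 1); they miss things now and then, are a little off and sometimes report something else, mostly with a low value. They report only what shows in the picture. A call takes as long as a camera call. They do not tell look-alikes from the thing itself.
- spotter.search_frame(camera, target): "centre" ([x, y, z] in mm, in world coordinates, good to about 4 mm: the middle of the surface that is visible of it).
Readings, each from a call of its own:
- monitor.get_time_s(): time.
- monitor.get_joints(): joint angles.
- monitor.get_joint_velocities(): joint speeds.
- monitor.get_joint_efforts(): joint torques, N m.
- monitor.get_position(): TCP position.
- monitor.get_ee_rot(): TCP orientation.
- monitor.get_wrist_force(): force on the tool from outside, world axes, zero at the start.
- monitor.get_ft_torque(): the same for the moment, N m.
- monitor.get_opening(): finger opening in mm.
Only numpy, scipy, OpenCV 4.12 (cv2) and the standard library are available. Lean on these libraries where they do the work, as an engineer would, in place of code of your own. Each camera call takes 0.05 s, during which the arm holds its last target. There are 200 camera calls.

## Task

Close the lid of the wooden bottle case fully, then swing the steel strap round its loose bolt and across the lid until its slot drops right down over the short bolt on the other side. Leave the case locked like that and do not disturb the flask, the dish or the jar.

Things in the scene. Friction and masses are not known exactly. Their poses are not given: they have to be found in the camera images.
- case: Low wooden case fixed to the table, x -170 to +115 mm, y -105 to +105 mm, flat top deck 50 mm above the table. Origin on the table, midway between the two bolts, which lie along its y; z up; the lid's hinge is towards +x.
- rail_end (a point): Raised curved light wooden rest rail on the deck, 10 mm high (top 60 mm above the table), 125 to 165 mm from the pivot bolt, on the -x side; the strap's free end slides on it. This point is the middle of its straight end edge, at rail top height, 18.5 mm short (-x) of the catch bolt's centre (x = -18.5, y = +70 mm of the case).
- pivot_bolt (a point): Centre of the pivot bolt at deck height (50 mm above the table), at y = -75 mm of the case. A 20 mm wide spacer 10 mm high, above it a 9 mm shank and a 22 mm wide head from 19 to 25 mm above the deck. The strap hangs loosely on the shank under the head and cannot come off.
- catch_bolt (a point): Foot of the catch bolt at deck height (50 mm above the table), at y = +75 mm of the case. A plain headless stud 9 mm wide and 9.3 mm high, rounded on top, just lower than the rest rail, with a flat 26 mm washer round its foot.
- strap: Loose flat dark steel strap, 190 x 30 x 6 mm, about 0.2 kg. Origin on the underside at the centre of its round 12 mm hole, on the pivot bolt; x along the strap to the slotted end (x = -20 to +170 mm), z up. It starts level on spacer and rest rail, underside 60 mm above the table, swung 0.8 to 1.3 rad from the line to the catch bolt towards the case's -x. Pushed sideways it turns and stays put.
- slot (a point): Centre of the strap's closed slot, at the underside, 150 mm from the hole; 24.5 mm along the strap, 15.5 mm across. Swung in, the strap rides off the rail's end and over the catch bolt's top; then this end drops 10 mm on to the deck (this point about 1 mm above it), the strap along the case's y, sloping 0.06 rad, just over the front edge of the closed lid.
- lid (a joint): Angle of the lid (rad): 0 fully shut (flush with the deck), 0.8 to 1.3 at the start, stop at 1.5. A stiff hinge: the lid stays where it is left and needs 2 to 4 N near its front edge to move. The axis is parallel to the case's y; opening lifts the lid's front (-x) edge. Pushing on the outer face, from the +x side and from above, shuts it.
- lid_hinge (a point): Middle of the lid's hinge line, level with the lid's outer (top) face, 49.5 mm above the table; at x = +95, y = +4.5 mm of the case. The lid is a wooden flap 105 mm long from the hinge to its front edge, 75 mm wide along the case's y, 8 mm thick.
- lid_edge (a point): Middle of the lid's front edge on its outer face, 105 mm from the hinge line.
- flask: Bystander: green glass flask, 60 mm wide and 95 mm high, standing on the table on the case's -y side. Origin at the middle of its foot.
- dish: Bystander: white ceramic dish, 90 mm wide and 22 mm high, on the case's +y side. Origin at the middle of its foot.
- jar: Bystander: amber jar, 52 mm wide and 60 mm high, on the case's +y side nearer the hinge. Origin at the middle of its foot.
There are look-alikes about, which are no part of the job. What is shaped like the strap but green or orange is not meant.

How it is judged:
By the outcome, as a careful person would: the job done as asked, in the order asked, and still so for the second after the job is handed in, with the robot touching nothing.
It also fails if it takes over 51 s, if anything falls off the work surface, if the arm or the gripper's body presses on something with over 40 N, if the wrist force passes 120 N, or if a joint passes its speed limit or range.

## Working session

There is one attempt and no reset: what is moved stays moved. The work goes in short steps, each a Python script; the robot and the scene stay as the last script left them, time stands still between calls to the robot, and variables do not carry over. Pictures are saved under pics/ and viewed, about 8 in all and at most 12, crops included, and the job is handed in when it is done.

```bash
mkdir -p pics; cat > h.py <<'E'
import numpy as np, cv2
from rig import manip, hand, optics, spotter, monitor
def proj(im,p):
    T=np.linalg.inv(im['extrinsics']); q=T[:3,:3]@np.asarray(p,float)+T[:3,3]; u=im['K']@q; return u[:2]/u[2]
def ray(im,uv):
    E=im['extrinsics']; d=E[:3,:3]@np.linalg.solve(im['K'],[uv[0],uv[1],1.]); return E[:3,3],d
def onz(im,uv,z):
    o,d=ray(im,uv); return o+d*(z-o[2])/d[2]
def save(im,n): cv2.imwrite('pics/'+n,im['frame'][:,:,::-1])
E
python3 - <<'E'
from h import *
np.set_printoptions(precision=1,suppress=True)
for c in('scene','top'):
    im=optics.get_image(c); save(im,c+'0.png'); print(c,im['extrinsics'].tolist(),im['K'].tolist())
    for t in('case','rail_end','pivot_bolt','catch_bolt','strap','slot','lid','lid_hinge','lid_edge','flask','dish','jar'):
        print(t,[(np.array(r['centre']),round(r['confidence'],2),proj(im,r['centre'])) for r in spotter.search_frame(c,t)[:3]])
print(monitor.get_time_s(),monitor.get_ee_rot())
E
```

```text
scene [[-0.19378746786345266, 0.8212006117970541, -0.5367270931145692, 926.1711934255304], [0.9810291341065268, 0.15924666403390614, -0.1105546834298331, 57.51995176500293], [-0.005315574594497761, -0.5479690275720119, -0.8364817329078466, 735.2916860240247], [0.0, 0.0, 0.0, 1.0]] [[433.6241940076743, 0.0, 319.41033865008484], [0.0, 433.6241940076743, 237.27055166832494], [0.0, 0.0, 1.0]]
case [(array([593. , -37.2,  49.3]), 0.77, array([305.4, 286.8]))]
rail_end []
pivot_bolt [(array([595. , -42.3,  50.2]), 0.66, array([302.3, 287.1])), (array([ 517.2, -101.7,   66. ]), 0.45, array([279.5, 240.3])), (array([ 616.5, -215.2,   59.3]), 0.26, array([203.3, 278.6]))]
catch_bolt [(array([591.1, -41.6,  51.1]), 0.93, array([303.1, 285. ]))]
strap [(array([ 560.1, -392.3,    7.6]), 0.68, array([133.5, 250.7])), (array([ 307.2, -326.1,    6.1]), 0.57, array([208.2, 162.5]))]
slot [(array([ 518.4, -104.8,   67.7]), 0.58, array([277.6, 240.1])), (array([ 561.5, -390.9,    4.2]), 0.57, array([134.5, 252.3])), (array([ 299.2, -323.1,    9.7]), 0.57, array([210.3, 159. ]))]
lid [(array([616.2, -2
[... 1443 characters left out ...]
.5, 224. ])), (array([ 512.5, -105. ,   65.2]), 0.89, array([336. , 233.3])), (array([ 295.2, -325.8,    6.5]), 0.79, array([434. , 338.2]))]
lid [(array([611.1, -31.6,  96.7]), 0.95, array([301.9, 182.5]))]
lid_hinge [(array([608.6, -28. ,  93.6]), 0.8, array([300.1, 184. ])), (array([ 509.1, -102.7,   69.7]), 0.15, array([335.1, 234.7]))]
lid_edge [(array([609.3, -32. ,  95.9]), 0.83, array([302.1, 183.5]))]
flask [(array([ 596.5, -225.5,   61.7]), 0.66, array([393.6, 195.2]))]
dish [(array([487.7, 132.8,  14.4]), 0.94, array([224.5, 244.3])), (array([535.3, -51.2,  50.6]), 0.34, array([310.2, 222.6]))]
jar [(array([606.8, 123.4,  61.1]), 0.96, array([227.8, 186. ]))]
1.3 [0.  0.2 1.  0. ]
```

View pics/scene0.png

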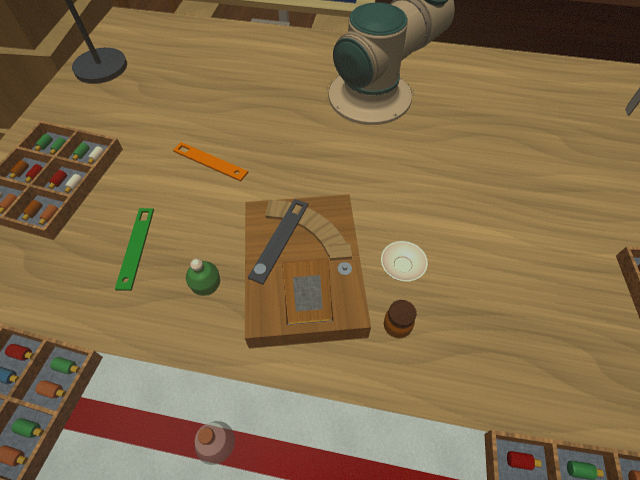

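View pics/top0.png

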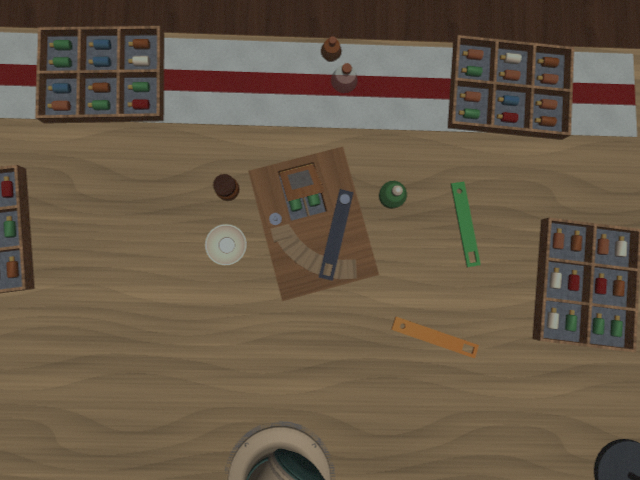

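Top view: pivot bolt about (345,199), catch (275,218), slot end (328,270), lid steep near (301,180), and flask (393,194). Scene view: pivot (260,269), catch (344,268), slot end (299,206). The green and orange straps are look-alikes. Next I fit the case pose and overlay the model.

```bash
cat >> h.py <<'E'
def Rz(a): c,s=np.cos(a),np.sin(a); return np.array([[c,-s,0],[s,c,0],[0,0,1.]])
class Case:
    def __init__(s,x,y,th): s.o=np.array([x,y,0.]); s.th=th; s.R=Rz(th)
    def w(s,p): return s.o+s.R@np.asarray(p,float)
    def lid(s,phi,d=105,y=0,off=0):  # outer-face point d from hinge; off = outward
        return s.w([95-d*np.cos(phi)+off*np.sin(phi),4.5+y,49.5+d*np.sin(phi)+off*np.cos(phi)])
    def strap(s,a,x,y=0,z=60): # a: swing from catch line towards -x
        e=np.array([-np.sin(a),np.cos(a)]); n=np.array([-e[1],e[0]])
        q=np.array([0,-75.])+x*e+y*n; return s.w([q[0],q[1],z])
def overlay(im,C,phi,a,name,box,k=4):
    u0,v0,w,h=box; f=cv2.resize(im['frame'][v0:v0+h,u0:u0+w,::-1],None,fx=k,fy=k,interpolation=cv2.INTER_CUBIC)
    def pl(P,col):
        q=np.array([(proj(im,p)-[u0,v0]+.5)*k for p in P]); cv2.polylines(f,[q.round().astype(int)],True,col,1)
    pl([C.w([x,y,50]) for x,y in((-170,-105),(115,-105),(115,105),(-170,105))],(0,255,255))
    pl([C.lid(phi,d,y) for d,y in((0,-37.5),(105,-37.5),(105,37.5),(0,37.5))],(0,0,255))
    pl([C.strap(a,x,y,66) for x,y in((-20,-15),(170,-15),(170,15),(-20,15))],(255,255,0))
    t=np.linspace(0,6.28,24)
    pl([C.w([11*np.cos(b),-75+11*np.sin(b),75]) for b in t],(255,0,255)); pl([C.w([13*np.cos(b),75+13*np.sin(b),50]) for b in t],(255,0,255))
    pl([C.w([-18.5,70,60])]*2+[C.w([-50,70,60])],(0,255,0))
    cv2.imwrite('pics/'+name,f); return f
E
cat > fit.py <<'E'
from h import *
from scipy.optimize import least_squares
np.set_printoptions(precision=2,suppress=True)
S=optics.get_image('scene');T=optics.get_image('top')
def tri(a,b):
    A=[];B=[]
    for im,uv in((S,a),(T,b)):
        o,d=ray(im,uv); d/=np.linalg.norm(d); P=np.eye(3)-np.outer(d,d); A.append(P);B.append(P@o)
    return np.linalg.lstsq(np.vstack(A),np.hstack(B),rcond=None)[0]
print('pivot',tri((260,269),(345,199)),'catch',tri((344.5,268),(275,218)),'slot',tri((299,206),(328,270)))
obs=[(S,(260,269),[0,-75,75]),(T,(345,199),[0,-75,75]),(S,(344.5,268.5),[0,75,52]),(T,(275,218.5),[0,75,52]),
 (T,(249,171),[115,105,50]),(T,(343,148),[115,-105,50]),(T,(378,273.5),[-170,-105,50]),(T,(283,299),[-170,105,50]),
 (S,(246,196.5),[-170,-105,50]),(S,(349.5,195.5),[-170,105,50])]
def f(p):
    C=Case(*p); return np.concatenate([proj(im,C.w(q))-uv for im,uv,q in obs])
r=least_squares(f,[560,-50,0.2],loss='soft_l1',x_scale=[100,100,1]); print(r.x,r.fun.reshape(-1,2))
C=Case(*r.x)
s=C.R.T@(tri((299,206),(328,270))-C.o); a=np.arctan2(-s[0],s[1]+75); print('slot in case',s,'a',a)
phi=1.1
A=overlay(S,C,phi,a,'s1.png',(230,185,155,170),3.5 and 3); B=overlay(T,C,phi,a,'t1.png',(240,140,150,170),3)
h=max(A.shape[0],B.shape[0]); cv2.imwrite('pics/both.png',np.hstack([cv2.copyMakeBorder(I,0,h-I.shape[0],0,0,0) for I in(A,B)])[:600,:])
E
python3 fit.py
```

```text
pivot [ 584.07 -121.06   69.19] catch [543.12  23.79  50.28] slot [435.44 -86.4   68.41]
[563.8  -48.55   0.28] [[-0.89 -1.54]
 [-0.43 -0.4 ]
 [-0.34 -0.84]
 [-0.19 -0.72]
 [-0.99 -1.58]
 [ 0.18 -2.03]
 [ 0.06  1.31]
 [-2.24  1.28]
 [-0.75  4.16]
 [ 0.01 -1.77]]
slot in case [-133.82   -1.53   68.41] a 1.0687194115091885
```

View pics/both.png

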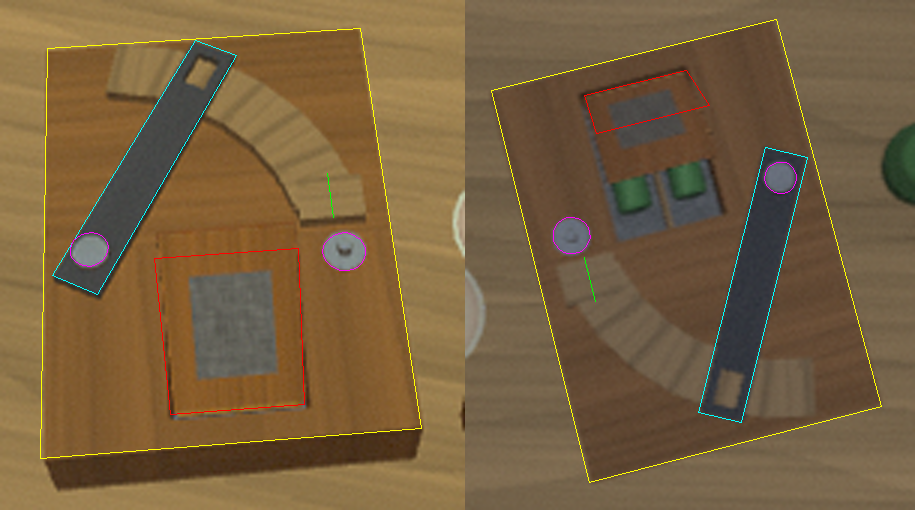

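The overlay fits both views well: pivot, catch, strap and deck outline all line up. The lid angle is nearer 0.8, since its front edge shows lower than my 1.1 guess. I'll shut the lid along its arc with the fingers closed, watching the force.

```bash
cat >> h.py <<'E'
from scipy.spatial.transform import Rotation
C=Case(563.8,-48.55,0.28)
def quat(psi):
    c,s=np.cos(psi),np.sin(psi)
    q=Rotation.from_matrix(np.array([[-s,c,0],[c,s,0],[0,0,-1.]])).as_quat(); return [float(v) for v in (q[3],q[0],q[1],q[2])]
TIP=np.array([0,0,25.])
def line(tip,psi,v=150): manip.servo_line([float(x) for x in np.asarray(tip)+TIP],quat(psi),v)
def F(): return np.array(monitor.get_wrist_force())
E
cat > lid.py <<'E'
from h import *
np.set_printoptions(precision=2,suppress=True)
# lid angle from the seen front-edge middle
T=optics.get_image('top'); S=optics.get_image('scene'); save(S,'s2.png')
uvT=np.array([240+658/3,140+169/3]); uvS=np.array([230+227/3,185+231/3])
for ph in np.arange(.7,1.11,.05): print(round(ph,2),proj(T,C.lid(ph))-uvT,proj(S,C.lid(ph))-uvS)
psi=C.th-np.pi/2
P=lambda ph: C.lid(ph,90)+C.R@[9,0,0]
hand.close_gripper(10)
manip.movep([float(x) for x in P(1.25)+TIP+[0,0,40]],quat(psi)); print(monitor.get_time_s(),monitor.get_joints(),monitor.get_opening())
f0=F(); line(P(1.25),psi)
for ph in np.arange(1.1,0.01,-.15):
    line(P(ph),psi,120); f=F()-f0; print(round(ph,2),f)
    if np.linalg.norm(f)>25: break
print(monitor.get_time_s())
E
python3 lid.py
```

```text
0.7 [-153.43    1.34] [-1.3  -2.81]
0.75 [-153.85   -0.7 ] [-1.24 -2.19]
0.8 [-154.3    -2.82] [-1.17 -1.41]
0.85 [-154.78   -5.03] [-1.09 -0.46]
0.9 [-155.29   -7.32] [-0.99  0.66]
0.95 [-155.82   -9.69] [-0.88  1.95]
1.0 [-156.37  -12.13] [-0.76  3.4 ]
1.05 [-156.95  -14.62] [-0.63  5.03]
1.1 [-157.55  -17.17] [-0.49  6.82]
5.3333 [-0.14  0.38  1.42  0.    1.34  1.14] 0.2539641448770478
1.1 [ 1.22  0.07 -0.09]
0.95 [-0.44 -0.21  0.8 ]
0.8 [ 0.13 -0.47  0.88]
0.65 [-1.07  0.28  0.21]
0.5 [-0.11  0.37 -0.18]
0.35 [ 0.37 -0.22  0.75]
0.2 [-0.29 -0.14  0.29]
0.05 [-0.52  0.48  0.31]
7.8167
```

```bash
python3 - <<'E'
from h import *
np.set_printoptions(precision=2,suppress=True)
psi=C.th-np.pi/2; f0=np.zeros(3)
S=optics.get_image('scene');T=optics.get_image('top')
A=overlay(S,C,0,1.07,'a.png',(230,185,155,170),3); B=overlay(T,C,0,1.07,'b.png',(240,140,150,170),3)
cv2.imwrite('pics/lidpush.png',np.hstack([A,B])[:,:])
p=C.lid(0,90)+C.R@[9,0,0]
for z in (52,50.5,49.5,48.5):
    p[2]=z; line(p,psi,60); f=F(); print(z,f)
    if f[2]>10: break
print(monitor.get_time_s())
E
```

```text
52 [ 0.78 -0.97  1.41]
50.5 [ 0.3  -0.51 -0.02]
49.5 [-0.38  0.42  3.2 ]
48.5 [-0.83 -0.06  8.68]
8.9167
```

View pics/lidpush.png

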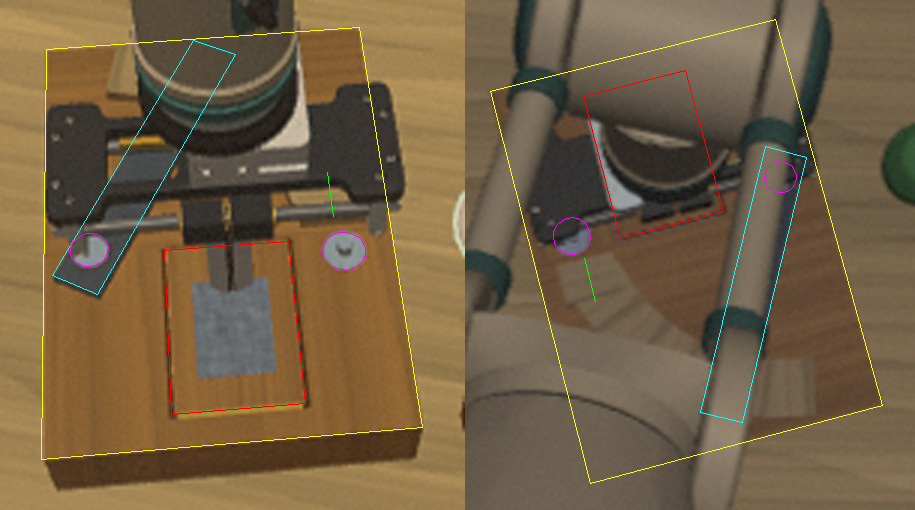

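The lid is following and lies about on the shut outline. I'll press a little more, lift, and go to the strap's -x side.

```bash
cat >> h.py <<'E'
def SP(a,r,off,z): return C.strap(a,r,off,z)
def spsi(a): return C.th+a-np.pi/2
E
python3 - <<'E'
from h import *
np.set_printoptions(precision=2,suppress=True)
psi=C.th-np.pi/2
p=C.lid(0,90)+C.R@[9,0,0]
for z in (47.5,46.5,45.5):
    p[2]=z; line(p,psi,60); f=F(); print(z,f)
    if f[2]>16: break
p[2]=105; line(p,psi,200)
a=1.07
manip.movep([float(x) for x in SP(a,95,36,100)+TIP],quat(spsi(a)))
S=optics.get_image('scene');T=optics.get_image('top')
A=overlay(S,C,0,1.07,'a.png',(230,185,155,170),3); B=overlay(T,C,0,1.07,'b.png',(240,140,150,170),3)
cv2.imwrite('pics/lidshut.png',np.hstack([A,B]))
print(monitor.get_time_s(),monitor.get_joints())
E
```

```text
47.5 [-3.3   0.27 13.98]
46.5 [-3.33  0.21 18.98]
11.1333 [-0.41  0.25  1.82  0.    1.07 -0.19]
```

View pics/lidshut.png

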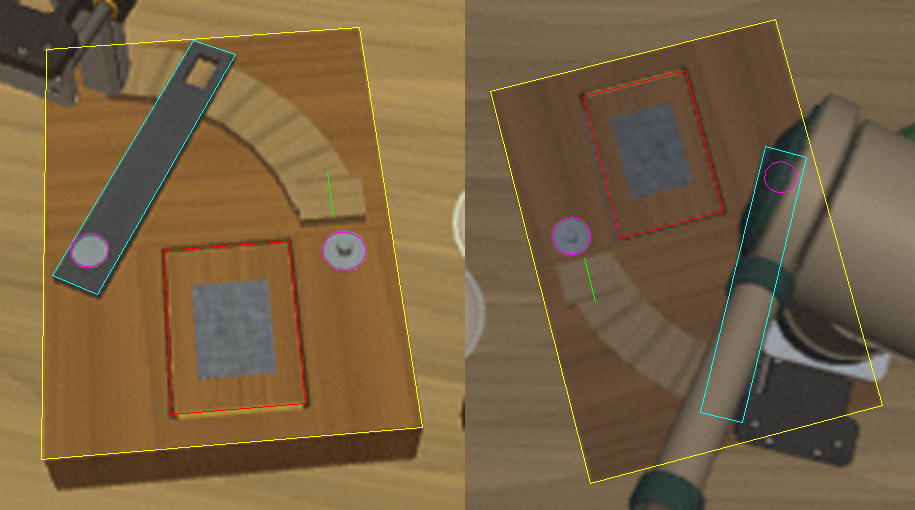

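The lid lies exactly on its shut outline (red) and the strap is unmoved. Next I descend beside the strap and sweep most of the way.

```bash
python3 - <<'E'
from h import *
np.set_printoptions(precision=2,suppress=True)
a=1.07
line(SP(a,95,36,54.5),spsi(a),100); print(F())
line(SP(a,95,24,54.5),spsi(a),60)
for a in np.arange(.95,.19,-.125):
    line(SP(a,95,23,54.5),spsi(a),100); f=F(); print(round(a,2),f)
    if np.linalg.norm(f)>20: break
S=optics.get_image('scene')
overlay(S,C,0,a,'sw1.png',(230,185,155,170),4)
print(monitor.get_time_s())
E
```

```text
[0.47 0.46 0.06]
0.95 [0.43 0.24 0.02]
0.82 [-0.2   0.14  0.91]
0.7 [-0.57  0.9  -0.84]
0.57 [-0.14  0.09 -0.23]
0.45 [ 0.34  0.03 -0.77]
0.32 [-0.31  0.66  0.82]
0.2 [-0.17 -0.03 -0.64]
14.0667
```

View pics/sw1.png

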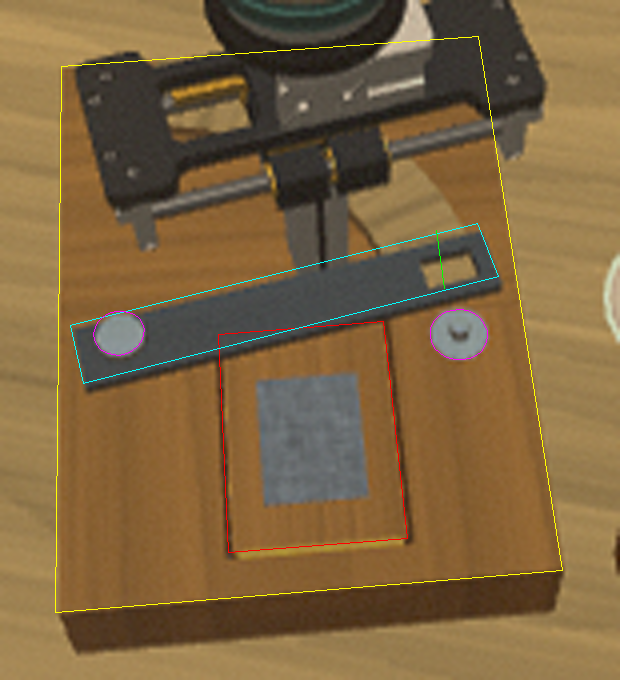

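The strap swings with the finger, a few mm ahead of the model, so its actual angle is about 0.17. Next, small steps with a montage around the catch bolt.

```bash
python3 - <<'E'
from h import *
np.set_printoptions(precision=2,suppress=True)
tiles=[]
for a in [.15,.11,.09,.075,.06,.045,.03,.015,.0]:
    line(SP(a,95,23,54),spsi(a),25); f=F(); S=optics.get_image('scene')
    t=cv2.resize(S['frame'][235:290,300:370,::-1],None,fx=3.6,fy=3.6,interpolation=cv2.INTER_CUBIC); cv2.putText(t,f'{a:.3f}',(3,14),0,.5,(255,255,255),1); tiles.append(t)
    print(a,f)
    if np.linalg.norm(f[:2])>5: break
while len(tiles)%3: tiles.append(tiles[0]*0)
cv2.imwrite('pics/mont.png',np.vstack([np.hstack(tiles[i:i+3]) for i in range(0,len(tiles),3)]))
print(monitor.get_time_s())
E
```

```text
0.15 [-1.82 -2.03  1.65]
0.11 [-1.3  -0.07  0.36]
0.09 [-1.15 -0.33  0.32]
0.075 [-1.22 -1.12  0.36]
0.06 [-1.47 -1.52  0.62]
0.045 [-2.34 -0.03  0.1 ]
0.03 [-0.64  0.32 -0.35]
0.015 [-0.02  0.35  0.76]
0.0 [-1.49 -0.86  1.02]
16.925
```

View pics/mont.png

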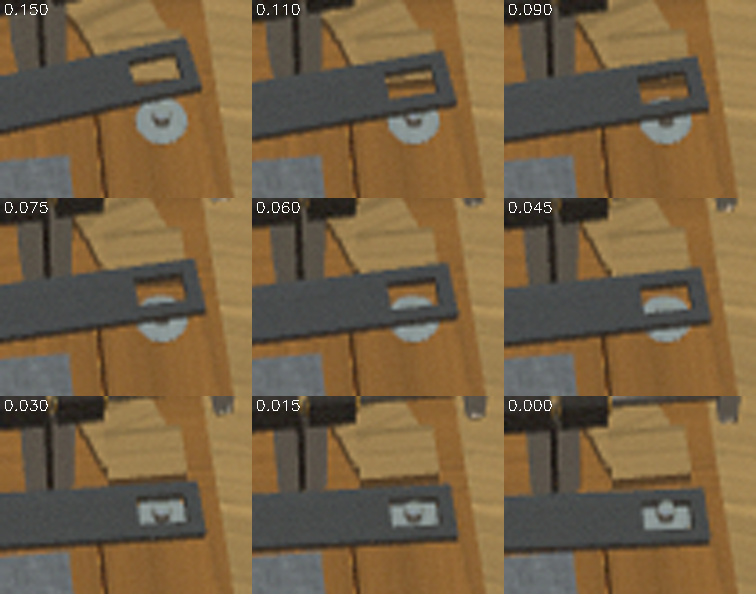

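At 0.030 to 0.000 the bolt shows inside the slot. To check the drop, I'll back off, lift, and touch down gently on the strap just inboard of the slot. Contact height should be about 59 mm if it dropped and about 66 mm if not.

```bash
python3 - <<'E'
from h import *
np.set_printoptions(precision=2,suppress=True)
a=0.; psi=spsi(a)
line(SP(a,95,36,54),psi,60); line(SP(a,95,36,90),psi,150); line(SP(a,118,0,75),psi,150)
for z in (68,66.5,65.5,64.5,63,61.5,60,59,58,57,56):
    line(SP(a,118,0,z),psi,40); f=F(); print(z,f)
    if f[2]>7: break
line(SP(a,118,0,90),psi,150); line(SP(a,60,110,160),psi,250)
S=optics.get_image('scene');T=optics.get_image('top')
k=7
A=cv2.resize(S['frame'][240:295,245:365,::-1],None,fx=6,fy=6,interpolation=cv2.INTER_CUBIC)
B=cv2.resize(T['frame'][185:235,260:360,::-1],None,fx=5,fy=5,interpolation=cv2.INTER_CUBIC)
B=cv2.copyMakeBorder(B,0,0,0,A.shape[1]-B.shape[1],0)
cv2.imwrite('pics/fin1.png',np.vstack([A,B]))
print(monitor.get_time_s())
E
```

```text
68 [-0.44  0.33 -0.43]
66.5 [0.88 0.56 0.49]
65.5 [0.1  0.09 0.62]
64.5 [ 0.43 -0.16 -0.18]
63 [-0.26 -0.15 -0.37]
61.5 [-0.07  0.38  0.67]
60 [-0.47 -0.19 -0.51]
59 [-0.86 -0.51  3.85]
58 [-1.84  0.17  9.57]
21.6417
```

View pics/fin1.png

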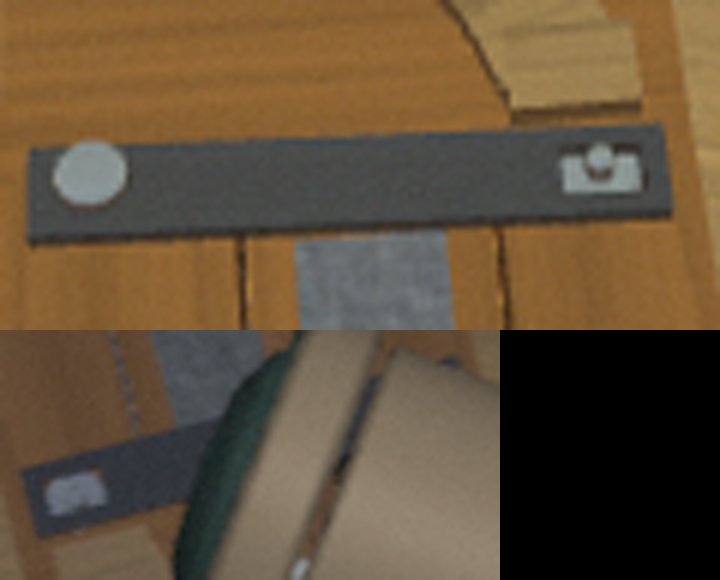

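The strap was first felt at about 59 mm, so it has dropped. The picture shows the bolt standing up through the slot and the strap across the lid. I'll check the bystanders numerically, then hand in.

```bash
python3 - <<'E'
from h import *
np.set_printoptions(precision=1,suppress=True)
S=optics.get_image('scene'); b=cv2.imread('pics/scene0.png')[:,:,::-1]
for t in('flask','dish','jar'):
    r=spotter.search_frame('scene',t); print(t,[np.array(x['centre']) for x in r[:1]])
for n,(u,v) in dict(flask=(202,278),dish=(404,261),jar=(400,318)).items():
    print(n,np.abs(S['frame'][v-20:v+20,u-22:u+22].astype(int)-b[v-20:v+20,u-22:u+22]).mean())
print(F(),monitor.get_time_s()); manip.job_done()
E
```

```text
flask [array([ 616.7, -216.6,   62.3])]
dish [array([484.4, 127.8,  12.4])]
jar [array([617.8, 125.5,  64.9])]
flask 5.010416666666667
dish 8.540151515151516
jar 4.8403409090909095
[-0.6 -0.8  0.4] 21.8417
the job is handed in; nothing more can be done
```

The lid is shut, the strap is across it with its slot down over the catch bolt, and the job was handed in at about 21.8 s, under the 51 s limit.

- **Lid:** I pushed it down along its arc with closed fingers and pressed to 19 N at the end. In both camera views it then lay on the outline of the shut lid.
- **Strap:** I swept it round the pivot bolt from the -x side. A light touch just inboard of the slot first met it at about 59 mm, which is the dropped height (66 mm if it had not dropped). The last picture shows the bolt standing up through the slot, near the slot's -x side.
- **Flask, dish and jar:** All three were found within about 5 mm of where they started, which is about the detector's own error. The images around them were nearly unchanged; the dish patch differed most (mean 8.5 of 255 grey levels, against about 5 for the other two), and I did not look into why.
- **Forces:** The wrist readings I took never passed 20 N, and the arm was clear of everything at hand-in.

No check failed. The strap ran a few mm ahead of my model during the sweep, and the arm hid part of the top view in the last picture, so the drop rests on the touch and the scene camera.

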